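# Put the writing things back in the fitted pen box and slide it shut

### The arm

A 7-joint arm with a two-finger parallel gripper is mounted at the origin on a cart in front of the work surface, level with it; the furniture and walls round the work are solid. World frame = base frame: x ahead of the robot, y to its left, z up, the work surface at z = 0. Lengths are in m, angles in rad, forces in N, time in s.
With the tool pointing down it reaches from about 0.35 to 0.9 m from the base axis. Payload 8.1 kg.
Tool frame: the origin (TCP) lies at the very end of the fingers, on their centre line; the grasp point (between the pads) lies 19 mm behind it; z points along the fingers, y is the line along which they close (so a half turn about z gives the same grasp; the last joint's range is limited). The gripper opens to 92 mm and grips with 3 to 60 N. Pads are 19 mm wide; open, the fingers measure 130 mm over their backs; the gripper's body (75 mm by 190 mm) begins 47 mm behind the grasp point.
Start: joints at [-1.325, 0.434, 0.025, 1.573, -0.012, 1.134, -0.075], TCP at [0.214, 0.587, 0.227] pointing down, gripper open.
Joint ranges: [-2.62, 2.62], [-0.44, 2.09], [-1.27, 1.32], [0.08, 2.57], [-1.32, 4.46], [0.12, 2], [-2.74, 2.74]. Speed limits (rad/s): [2.22, 2.22, 3.01, 3.01, 3.14, 3.14, 3.14].

### API

Orientations are given as a rotation vector (axis times angle).
In Python, from cell import readout, cams, job gives the robot as it stands.
- The arm moves only by the tool drive_tool, never from a script. Its argument "commands" is a list of rows, each a list of 3 entries, a list of its own where there are three numbers: the turn, a rotation vector about the tool's x, y, z in rad, then the shift along the tool's x, y, z in cm, then the gripper's target within -1 to 1 (fully open at 1, half-way at 0, shut at -1). A call has 1 to 20 rows; each row is the pose to reach, as a shift and turn from the pose commanded when the call began, along the tool's axes at that moment; what a row does not reach only later rows make up. A row lasts 1/12 s, in which the tool goes at most 41.7 mm and 7.16 degrees, less where a joint would pass 70% of its speed; a pose out of reach is approached as far as the arm can. A call with a gripper value outside its range is refused whole. The fingers move at their own pace and stop on an object; "newtons" is the grip in N (left out, the last holds). Time passes only in rows, so rows that repeat a pose let the fingers close. It gives the time, the measured TCP pose, the force, the opening and the grip force at its end, in the units of the state.
- readout.observe(): the state, without advancing time (a new reading comes with each control period).
- cams.get_image(name): name is "scene" or "side" or "wrist"; returns the picture (400x640x3 uint8, blue, green, red); there is no depth.
- cams.camera_info(name): a dict with "camera_matrix" (3x3 intrinsics, pixels), "R" (3x3) and "t" (3): a world point X has camera coordinates R X + t. Camera axes: x right, y down, z forward; pixel columns grow to the right and rows downward; lengths in m; the calibration is good to about 2 mm. The wrist camera is an equidistant fisheye: a pixel r from the principal point sees the ray r / f radians off the axis. A picture is of the moment at which its call begins: read the wrist's pose just before it. camera_info takes no time and is no camera call; for the wrist camera it gives the pose at the moment of the call.
- job.sign_off(): hands the job in; it is judged then, once.
The state is a dict: "clock": time; "joints": joint angles; "dq": joint speeds; "joint_efforts": joint torques, N m; "position": TCP position; "ee_rot": TCP orientation; "force": force on the tool from outside, world axes, zero at the start; "ft_torque": the same for the moment, N m; "width": opening from 0.0 (shut) to 1.0 (fully open); "gripper_force": force on a finger pad.
Only numpy, scipy, OpenCV 4.12 (cv2) and the standard library are available. Lean on these libraries where they do the work, as an engineer would, in place of code of your own. Each camera call takes 0.05 s, during which the arm holds its last target. There are 200 camera calls.

### The job

Tidy the writing things back into the fitted pen box: lay the two slim pens in the two narrow long grooves (either pen in either), the fat highlighter in the wide groove and the eraser in the short pocket, each lying flat and fully home. Then slide the box's lid fully shut over them.

Things in the scene. Friction and masses are not known exactly. Their poses are not given: they have to be found in the camera images.
- pen_one_mid (a point): slim black 10x145x11 mm ballpoint pen lying flat (loose, 12 g); the point is its middle, half-way up (5 mm above what it lies on); y runs along the barrel, tip either way. The two pens are interchangeable.
- pen_two_mid (a point): slim dark blue 10x145x11 mm ballpoint pen lying flat (loose, 12 g); the point is its middle, half-way up (5 mm above what it lies on); y runs along the barrel, tip either way. The two pens are interchangeable.
- highlighter_mid (a point): fat yellow highlighter, 16x128x17 mm, lying flat (loose, 12 g); the point is its middle, half-way up (8 mm above what it lies on); y runs along the barrel, tip either way.
- eraser_mid (a point): white eraser in a blue card sleeve, 23x55x12 mm, lying flat (loose, 22 g); the point is its middle, half-way up (6 mm above what it lies on); y runs along its 55 mm length, either way round.
- pen_insert_a_seat (a point): narrow long groove for one slim pen. Point: where the pen's middle is when home, 22 mm above the desk; y runs along the groove. 161 mm long, closed ends; 15 mm wide at the floor (17 mm above the desk), sides slope out to 26 mm at the insert's top (25 mm). The middle 64 mm is an open thumb gap right across, down to 8 mm, for the fingers.
- pen_insert_b_seat (a point): the other, identical narrow groove for one slim pen. Point: where the pen's middle is when home, 22 mm above the desk; y runs along the groove. 161 mm long, closed ends; 15 mm wide at the floor (17 mm above the desk), sides slope out to 26 mm at the insert's top (25 mm). The middle 64 mm is an open thumb gap right across, down to 8 mm, for the fingers.
- wide_insert_seat (a point): wide deep groove for the highlighter. Point: where its middle is when home, 20 mm above the desk; y runs along the groove. 142 mm long, closed ends; 21 mm wide at the floor (11 mm above the desk), sides slope out to 41 mm at the insert's top (25 mm). The middle 64 mm is an open thumb gap right across, down to 8 mm, for the fingers.
- short_insert_seat (a point): short pocket for the eraser. Point: where its middle is when home, 22 mm above the desk; y runs along the pocket. 69 mm long, closed ends; 28 mm wide at the floor (16 mm above the desk), sides slope out to 41 mm at the insert's top (25 mm). The middle 40 mm has only an 18 mm wide pedestal, open on both sides down to 8 mm, for the fingers.
- lid (a joint): m the box's dark wood lid is slid open, away from the robot: 0 shut against the front wall; starts about 0.22 open, all inserts uncovered; stays where left (1.2 N friction). It spans 31 to 36 mm above the desk, passes 3 mm over things fully home, jams on higher ones. Box 270x192x39 mm, fixed, turned a little; its four light wood inserts lie side by side, 45 mm apart, in any order.
- lid_pull (a point): middle of the pull bar on the front part of the lid: brass, 12 mm thick (along x), 70 mm long (along y), 19 mm high above the lid's top; the point is 46 mm above the desk, 10 mm above the lid's top. x is the way the lid opens, away from the robot; moving the bar along -x shuts the lid.

How it is judged:
On the way, in this order (a step that is already met when the one before it is completed fails the run):
1. both pens, the highlighter and the eraser lie home in their own places, lid still open ((((horizontal distance between pen_one_mid and pen_insert_a_seat below 0.012 m and z of pen_one_mid in the frame of pen_insert_a_seat between -0.004 and 0.004 m and angle between the y axis of pen_one_mid and the y axis of pen_insert_a_seat, either way round below 0.1 rad) and (horizontal distance between pen_two_mid and pen_insert_b_seat below 0.012 m and z of pen_two_mid in the frame of pen_insert_b_seat between -0.004 and 0.004 m and angle between the y axis of pen_two_mid and the y axis of pen_insert_b_seat, either way round below 0.1 rad)) or ((horizontal distance between pen_one_mid and pen_insert_b_seat below 0.012 m and z of pen_one_mid in the frame of pen_insert_b_seat between -0.004 and 0.004 m and angle between the y axis of pen_one_mid and the y axis of pen_insert_b_seat, either way round below 0.1 rad) and (horizontal distance between pen_two_mid and pen_insert_a_seat below 0.012 m and z of pen_two_mid in the frame of pen_insert_a_seat between -0.004 and 0.004 m and angle between the y axis of pen_two_mid and the y axis of pen_insert_a_seat, either way round below 0.1 rad))) and horizontal distance between highlighter_mid and wide_insert_seat below 0.012 m and z of highlighter_mid in the frame of wide_insert_seat between -0.004 and 0.004 m and angle between the y axis of highlighter_mid and the y axis of wide_insert_seat, either way round below 0.1 rad and horizontal distance between eraser_mid and short_insert_seat below 0.012 m and z of eraser_mid in the frame of short_insert_seat between -0.004 and 0.004 m and angle between the y axis of eraser_mid and the y axis of short_insert_seat, either way round below 0.1 rad and value of joint lid above 0.05 m), for 0.2 s.
2. the lid is fully shut (value of joint lid below 0.005 m), for 0.2 s.
At the end, for the whole second after the job is handed in: Each pen lies in a pen groove of its own, the highlighter in the wide groove and the eraser in the short pocket: middle within 12 mm of the groove's middle and 4 mm of its home height, along the groove within 0.1 rad, at rest; the lid is within 5 mm of fully shut ((((horizontal distance between pen_one_mid and pen_insert_a_seat below 0.012 m and z of pen_one_mid in the frame of pen_insert_a_seat between -0.004 and 0.004 m and angle between the y axis of pen_one_mid and the y axis of pen_insert_a_seat, either way round below 0.1 rad) and (horizontal distance between pen_two_mid and pen_insert_b_seat below 0.012 m and z of pen_two_mid in the frame of pen_insert_b_seat between -0.004 and 0.004 m and angle between the y axis of pen_two_mid and the y axis of pen_insert_b_seat, either way round below 0.1 rad)) or ((horizontal distance between pen_one_mid and pen_insert_b_seat below 0.012 m and z of pen_one_mid in the frame of pen_insert_b_seat between -0.004 and 0.004 m and angle between the y axis of pen_one_mid and the y axis of pen_insert_b_seat, either way round below 0.1 rad) and (horizontal distance between pen_two_mid and pen_insert_a_seat below 0.012 m and z of pen_two_mid in the frame of pen_insert_a_seat between -0.004 and 0.004 m and angle between the y axis of pen_two_mid and the y axis of pen_insert_a_seat, either way round below 0.1 rad))) and horizontal distance between highlighter_mid and wide_insert_seat below 0.012 m and z of highlighter_mid in the frame of wide_insert_seat between -0.004 and 0.004 m and angle between the y axis of highlighter_mid and the y axis of wide_insert_seat, either way round below 0.1 rad and horizontal distance between eraser_mid and short_insert_seat below 0.012 m and z of eraser_mid in the frame of short_insert_seat between -0.004 and 0.004 m and angle between the y axis of eraser_mid and the y axis of short_insert_seat, either way round below 0.1 rad and value of joint lid below 0.005 m and linear speed of each of pen_one, pen_two, highlighter, eraser below 0.02 m/s); the robot touches nothing.
It also fails if it takes over 112 s, if anything falls off the work surface, if the arm or the gripper's body presses on something with over 40 N, if the wrist force passes 120 N, or if a joint passes its speed limit or range.

## Working session

There is one attempt and no reset: what is moved stays moved. The work goes in short steps, Python scripts to look and compute and a tool call to move; the robot and the scene stay as the last step left them, time stands still between calls to the robot, and variables do not carry over. Pictures are saved under pics/ and viewed, at most 14 in all, crops included, and the job is handed in when it is done.

Besides the shell and the picture viewer there is one more tool, called as name([rows], argument=value, ...), one row to a line, values as JSON. drive_tool: Moves the arm, as the interface text tells. Its arguments: {"type":"object","properties":{"commands":{"type":"array"},"newtons":{"type":"number"}},"required":["commands"]}

```bash
mkdir -p pics; ls; python3 - <<'E'
from cell import readout,cams
import cv2
s=readout.observe();print({k:s[k] for k in('clock','position','ee_rot','width','force')})
for n in('scene','side','wrist'):
    cv2.imwrite(f'pics/{n}0.png',cams.get_image(n)); c=cams.camera_info(n);print(n,c)
E
```

```text
pics
{'clock': 0.0, 'position': array([0.21349539, 0.58687263, 0.22594476]), 'ee_rot': array([-5.45252096e-01, -3.09378632e+00,  2.43619687e-03]), 'width': 1.0022613880268327, 'force': array([-0.30916681, -0.22455998, -0.26810937])}
scene {'camera_matrix': array([[497.83759111,   0.        , 318.91185432],
       [  0.        , 497.83759111, 194.55845173],
       [  0.        ,   0.        ,   1.        ]]), 'R': array([[ 0.89906312, -0.43752703,  0.0159877 ],
       [-0.25564795, -0.55426879, -0.79210494],
       [ 0.3554288 ,  0.70806511, -0.61017552]]), 't': array([-0.47862287,  0.15794487,  1.23244035])}
side {'camera_matrix': array([[456.29513287,   0.        , 330.08769262],
       [  0.        , 456.29513287, 190.67808628],
       [  0.        ,   0.        ,   1.        ]]), 'R': array([[ 9.96656968e-01,  8.16969267e-02, -7.07324507e-04],
       [ 3.71582375e-02, -4.60986139e-01, -8.86629035e-01],
       [-7.27609340e-02,  8.83638723e-01, -4.62480761e-01]]), 't': array([-0.49104597,  0.03023876,  1.29495232])}
wrist {'camera_matrix': array([[309.70691629,   0.        , 318.17525308],
       [  0.        , 309.70691629, 196.85693786],
       [  0.        ,   0.        ,   1.        ]]), 'R': array([[ 3.41491857e-01,  9.39884708e-01,  2.15878159e-04],
       [ 9.04729137e-01, -3.28780865e-01,  2.70865892e-01],
       [ 2.54653686e-01, -9.23031852e-02, -9.62617069e-01]]), 't': array([-0.62509457, -0.03457952,  0.38928467])}
```

View pics/scene0.png

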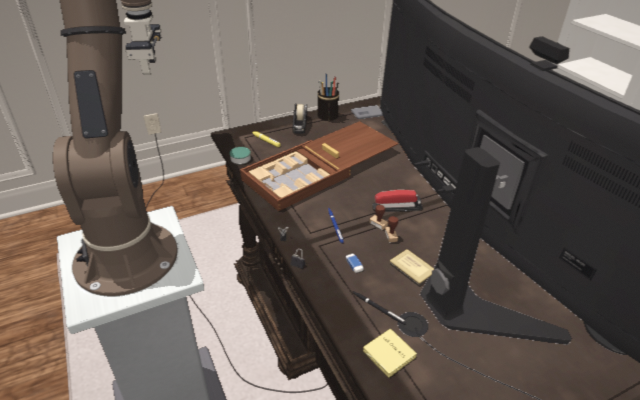

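View pics/side0.png

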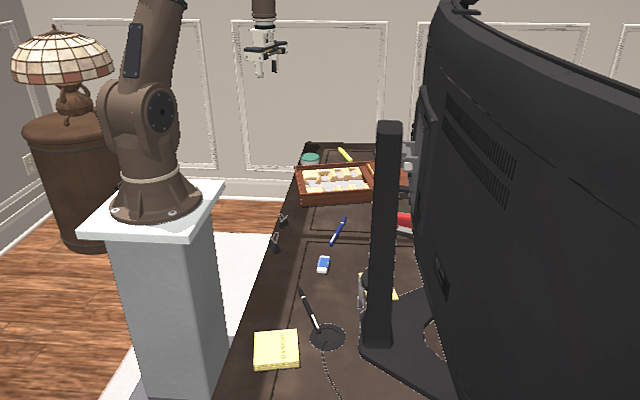

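Scene: highlighter (266,138), blue pen (336,226), eraser (354,262), black pen (380,305) next to a black disc (411,323), box near (290,170). I enlarge the relevant parts and cast the rays.

```bash
cat > h.py <<'E'
import numpy as np,cv2
from cell import readout,cams
def ray(info,p,wrist=False):
    K=info['camera_matrix'];d=np.array([(p[0]-K[0,2])/K[0,0],(p[1]-K[1,2])/K[1,1]])
    if wrist:
        r=np.hypot(*d);v=np.r_[d/max(r,1e-9)*np.sin(r),np.cos(r)]
    else: v=np.r_[d,1]
    R=info['R'];return -R.T@info['t'],R.T@v
def onz(info,p,z,wrist=False):
    c,v=ray(info,p,wrist);return c+v*(z-c[2])/v[2]
def proj(info,X,wrist=False):
    c=info['R']@np.asarray(X)+info['t'];K=info['camera_matrix']
    if wrist:
        r=np.hypot(c[0],c[1]);th=np.arctan2(r,c[2]);q=c[:2]/r*th
    else:q=c[:2]/c[2]
    return K[0,0]*q+K[:2,2]
E
python3 - <<'E'
import cv2,numpy as np
from h import *
im=cv2.imread('pics/scene0.png')
a=cv2.resize(im[115:215,220:420],None,fx=4,fy=4,interpolation=cv2.INTER_CUBIC)
cv2.imwrite('pics/c1.png',a)
b=cv2.resize(im[200:340,310:450],None,fx=4,fy=4,interpolation=cv2.INTER_CUBIC)
cv2.imwrite('pics/c2.png',b)
I=cams.camera_info('scene')
for n,p,z in[('hl',(266,138),.008),('blue',(336,226),.005),('er',(354,262),.006),('blk',(380,306),.005),('disc',(411,323),.0),('boxBL',(243,175),.039),('boxfront',(281,205),.039),('staplerL',(376,198),.02),('stamp',(378,220),.03),('lidend',(397,148),.03)]:print(n,onz(I,p,z).round(3))
E
```

```text
hl [0.518 0.379 0.008]
blue [ 0.526 -0.117  0.005]
er [ 0.504 -0.256  0.006]
blk [ 0.49  -0.401  0.005]
disc [ 0.53  -0.467 -0.   ]
boxBL [0.365 0.164 0.039]
boxfront [ 0.412 -0.012  0.039]
staplerL [ 0.676 -0.073  0.02 ]
stamp [ 0.624 -0.167  0.03 ]
lidend [0.866 0.113 0.03 ]
```

View pics/c1.png

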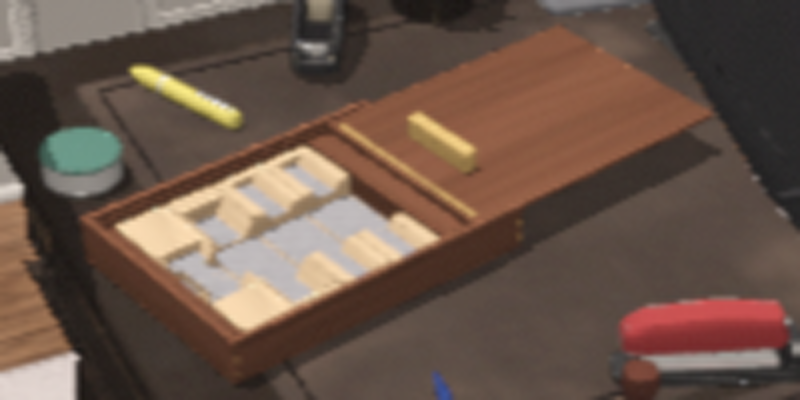

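View pics/c2.png

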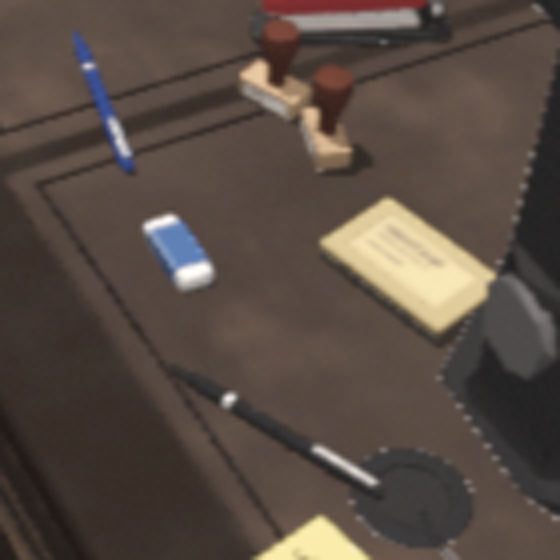

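The crops show the highlighter from (254,133) to (280,145), the blue pen (329,209)–(342,241), the eraser (350,255)–(359,270) and the black pen (353,292)–(405,322). The box rim corners are at (241,169) and (279,203). The lid pull is near (330,150).

```bash
cat >> h.py <<'E'
from scipy.spatial.transform import Rotation as Ro
def plan(x,y,z,yaw=None):
    """shift (cm, tool axes) and turn about tool z so the finger line (tool y) lies at yaw (rad, mod pi)"""
    s=readout.observe();R=Ro.from_rotvec(s['ee_rot']).as_matrix()
    sh=R.T@(np.array([x,y,z])-s['position'])*100
    t=[0,0,0]
    if yaw is not None:
        cur=np.arctan2(R[1,1],R[0,1]);d=(yaw-cur+np.pi/2)%np.pi-np.pi/2
        T=Ro.from_euler('z',cur+d-np.pi/2).as_matrix()@np.diag([-1,1,-1.])
        t=Ro.from_matrix(R.T@T).as_rotvec()
    print('shift',sh.round(2),'turn',np.round(t,3),'j7',round(s['joints'][6],2),'t',round(s['clock'],1))
E
python3 - <<'E'
from h import *
I=cams.camera_info('scene')
for n,p,q,z in[('hl',(253.7,133),(280,145.5),.008),('blue',(329.2,209.2),(341.7,241.5),.005),('er',(350,255.5),(359.2,270.5),.006),('blk',(353,292.5),(405,322.5),.005),('boxfront',(241.2,169.5),(279.3,203),.039)]:
    a,b=onz(I,p,z),onz(I,q,z);d=b-a;print(n,((a+b)/2).round(3),'len',np.hypot(*d[:2]).round(3),'along',np.arctan2(d[1],d[0]).round(3),'yaw',(np.arctan2(d[1],d[0])+np.pi/2).round(3), a.round(3),b.round(3))
w=cams.camera_info('wrist');s=readout.observe();R=Ro.from_rotvec(s['ee_rot']).as_matrix()
print('cam in tool',R.T@(-w['R'].T@w['t']-s['position']),'axis',R.T@w['R'][2])
plan(.5,.36,.2)
E
```

```text
hl [0.517 0.371 0.008] len 0.123 along -1.141 yaw 0.43 [0.492 0.427 0.008] [0.543 0.315 0.008]
blue [ 0.527 -0.111  0.005] len 0.135 along -1.798 yaw -0.227 [ 0.542 -0.046  0.005] [ 0.512 -0.177  0.005]
er [ 0.504 -0.259  0.006] len 0.055 along -1.654 yaw -0.083 [ 0.506 -0.232  0.006] [ 0.501 -0.286  0.006]
blk [ 0.485 -0.402  0.005] len 0.137 along -1.109 yaw 0.462 [ 0.454 -0.34   0.005] [ 0.516 -0.463  0.005]
boxfront [0.39  0.096 0.039] len 0.199 along -1.359 yaw 0.211 [0.369 0.193 0.039] [ 0.411 -0.002  0.039]
cam in tool [ 0.07236838  0.00016983 -0.15809846] axis [-0.27076321  0.00141143  0.96264495]
shift [-34.68 -11.54   2.63] turn [0 0 0] j7 -0.08 t 0.1
```

```bash
python3 -c "
from h import *
plan(.5,.22,.24,.3)"
```

```text
shift [-39.47 -24.7   -1.35] turn [-0.001  0.001  0.922] j7 -0.08 t 0.1
```

drive_tool([
  [[0, 0, 0.92], [-39.5, -24.7, -1.4], 1],
  [[0, 0, 0.92], [-39.5, -24.7, -1.4], 1],
  [[0, 0, 0.92], [-39.5, -24.7, -1.4], 1],
  [[0, 0, 0.92], [-39.5, -24.7, -1.4], 1],
  [[0, 0, 0.92], [-39.5, -24.7, -1.4], 1],
  [[0, 0, 0.92], [-39.5, -24.7, -1.4], 1],
  [[0, 0, 0.92], [-39.5, -24.7, -1.4], 1],
  [[0, 0, 0.92], [-39.5, -24.7, -1.4], 1],
  [[0, 0, 0.92], [-39.5, -24.7, -1.4], 1],
  [[0, 0, 0.92], [-39.5, -24.7, -1.4], 1],
  [[0, 0, 0.92], [-39.5, -24.7, -1.4], 1],
  [[0, 0, 0.92], [-39.5, -24.7, -1.4], 1],
  [[0, 0, 0.92], [-39.5, -24.7, -1.4], 1],
  [[0, 0, 0.92], [-39.5, -24.7, -1.4], 1],
  [[0, 0, 0.92], [-39.5, -24.7, -1.4], 1],
  [[0, 0, 0.92], [-39.5, -24.7, -1.4], 1],
  [[0, 0, 0.92], [-39.5, -24.7, -1.4], 1],
  [[0, 0, 0.92], [-39.5, -24.7, -1.4], 1],
])

```text
clock: 1.65
position: [0.4998, 0.2213, 0.2407]
ee_rot: [-1.859, -2.532, -0.0]
force: [-0.9, 0.8, 0.5]
width: 0.999
gripper_force: 0.0
```

```bash
python3 - <<'E'
from h import *
import pickle
s=readout.observe();print(s['position'],s['ee_rot'],s['clock'],s['joints'].round(2))
I=cams.camera_info('wrist');im=cams.get_image('wrist');pickle.dump(I,open('w1.pkl','wb'));cv2.imwrite('pics/w1.png',im)
E
```

```text
[0.4998022  0.22127739 0.24065812] [-1.85948430e+00 -2.53179640e+00 -4.02855731e-05] 1.65 [-0.8   0.3   0.38  1.77 -0.12  1.1  -0.08]
```

View pics/w1.png

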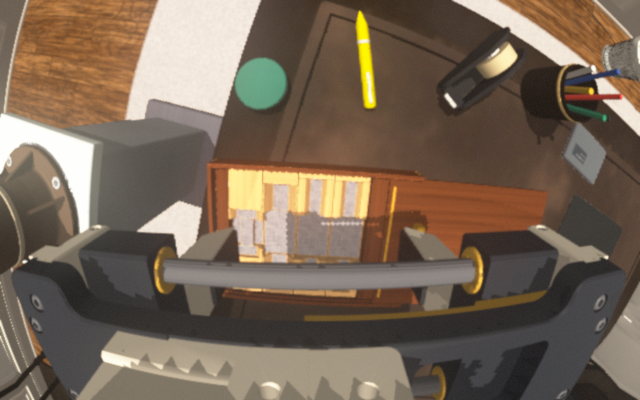

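The wrist view shows the highlighter from (360,12) to (370,107). The box has four inserts between x = 228 and 365, with the gripper hiding their lower ends. I zoom in on the inserts and measure the highlighter.

```bash
python3 - <<'E'
from h import *
import pickle
I=pickle.load(open('w1.pkl','rb'));im=cv2.imread('pics/w1.png')
cv2.imwrite('pics/w1c.png',cv2.resize(im[150:310,200:440],None,fx=3.3,fy=3.3,interpolation=cv2.INTER_CUBIC))
hsv=cv2.cvtColor(im,cv2.COLOR_BGR2HSV)
m=cv2.inRange(hsv,(22,150,120),(38,255,255));m[120:]=0;m[:,:340]=0;m[:,390:]=0
ys,xs=np.nonzero(m);P=np.array([onz(I,p,.008,True)[:2] for p in zip(xs,ys)])
c=P.mean(0);u,sv,v=np.linalg.svd(P-c,full_matrices=False);t=(P-c)@v[0];mid=c+v[0]*(t.min()+t.max())/2
print('hl',c,mid,np.ptp(t),'yaw',np.arctan2(v[0][1],v[0][0])+np.pi/2, len(xs))
plan(*mid,.06,None)
E
```

```text
hl [0.5137683  0.37432501] [0.5130996  0.37591131] 0.1298229788094991 yaw 0.3989406429063773 1047
shift [14.38  5.89 18.07] turn [0 0 0] j7 -0.08 t 1.7
```

View pics/w1c.png

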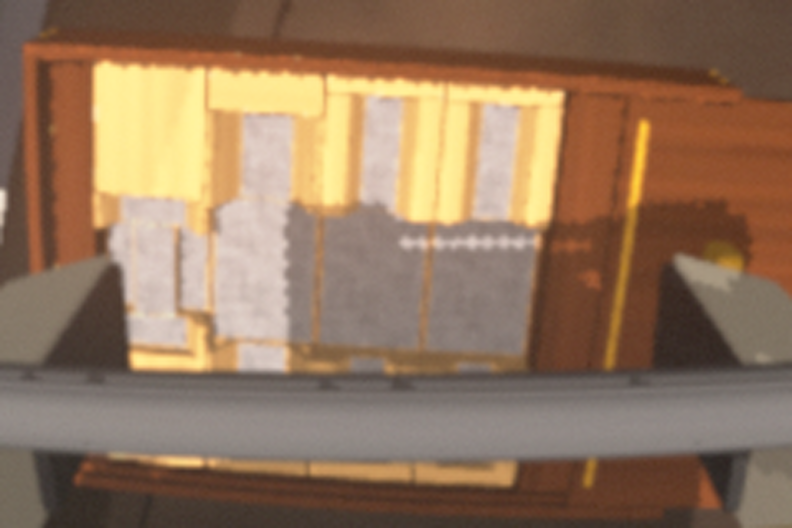

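The zoom shows, from the robot outward: eraser pocket, wide groove, narrow groove, narrow groove. I convert the groove floors and edges to world points.

```bash
python3 - <<'E'
from h import *
import pickle
I=pickle.load(open('w1.pkl','rb'))
f=lambda x,y,z:onz(I,(200+x/3.3,150+y/3.3),z,True)[:2]
print('top edge',[f(*p,.025).round(4) for p in[(95,62),(207,70),(325,78),(443,86),(563,92)]])
print('bot edge',[f(*p,.025).round(4) for p in[(120,457),(207,465),(310,473),(413,481),(515,488)]])
for n,L,R_,ys,z in[('ped',131,178,(270,),.016),('wide',243,292,(120,190),.011),('n1',364,400,(105,200),.017),('n2',481,518,(112,215),.017)]:
    for y in ys:
        a,b=f(L,y,z),f(R_,y,z);print(n,y,((a+b)/2).round(4),np.hypot(*(b-a)).round(4))
print('gap',[ (f(x,ya,z).round(4),f(x,yb,z).round(4)) for x,ya,yb,z in[(265,197,345,.011),(380,203,353,.017),(500,218,362,.017)]])
print('pocket ends floor',f(155,197,.016).round(4),f(160,347,.016).round(4))
print('rim front',f(30,45,.039),f(78,480,.039))
plan(.5131,.3755,.06,.40)
E
```

```text
top edge [array([0.3917, 0.1923]), array([0.4346, 0.2019]), array([0.4781, 0.2121]), array([0.521 , 0.2223]), array([0.5651, 0.234 ])]
bot edge [array([0.4382, 0.0238]), array([0.4762, 0.0334]), array([0.5199, 0.0442]), array([0.5636, 0.0538]), array([0.6077, 0.0628])]
ped 270 [0.4332 0.1126] 0.0201
wide 120 [0.4612 0.1863] 0.0194
wide 190 [0.4689 0.1586] 0.0198
n1 105 [0.502  0.2068] 0.0138
n1 200 [0.5133 0.1702] 0.0142
n2 112 [0.5459 0.2178] 0.0144
n2 215 [0.5597 0.1782] 0.0148
gap [(array([0.4688, 0.1554]), array([0.4859, 0.0916])), (array([0.513 , 0.1688]), array([0.5325, 0.1059])), (array([0.5603, 0.177 ]), array([0.5818, 0.1165]))]
pocket ends floor [0.4263 0.1435] [0.4433 0.0787]
rim front [0.36873576 0.19504191] [0.42396319 0.014875  ]
shift [14.34  5.87 18.07] turn [-0.    -0.    -0.097] j7 -0.08 t 1.7
```

Box yaw is about 0.24. Seats: pocket (.4346,.1122), wide (.4775,.1232), n1 (.5215,.1343), n2 (.5650,.1447). I grasp the highlighter first.

drive_tool([
  [[0, 0, -0.1], [14.3, 5.9, 15], 0.2],
  [[0, 0, -0.1], [14.3, 5.9, 15], 0.2],
  [[0, 0, -0.1], [14.3, 5.9, 15], 0.2],
  [[0, 0, -0.1], [14.3, 5.9, 15], 0.2],
  [[0, 0, -0.1], [14.3, 5.9, 15], 0.2],
  [[0, 0, -0.1], [14.3, 5.9, 15], 0.2],
  [[0, 0, -0.1], [14.3, 5.9, 15], 0.2],
  [[0, 0, -0.1], [14.3, 5.9, 15], 0.2],
  [[0, 0, -0.1], [14.3, 5.9, 19], 0.2],
  [[0, 0, -0.1], [14.3, 5.9, 22], 0.2],
  [[0, 0, -0.1], [14.3, 5.9, 23.6], 0.2],
  [[0, 0, -0.1], [14.3, 5.9, 23.6], 0.2],
  [[0, 0, -0.1], [14.3, 5.9, 23.6], 0.2],
  [[0, 0, -0.1], [14.3, 5.9, 23.6], -1],
  [[0, 0, -0.1], [14.3, 5.9, 23.6], -1],
  [[0, 0, -0.1], [14.3, 5.9, 23.6], -1],
  [[0, 0, -0.1], [14.3, 5.9, 23.6], -1],
  [[0, 0, -0.1], [14.3, 5.9, 23.6], -1],
  [[0, 0, -0.1], [14.3, 5.9, 23.6], -1],
], newtons=12)

```text
clock: 3.28
position: [0.5143, 0.3745, 0.0051]
ee_rot: [1.733, 2.62, 0.001]
force: [0.5, 1.0, -0.2]
width: 0.217
gripper_force: 0.0
```

```bash
python3 - <<'E'
from h import *
plan(.4775,.1232,.021,.24)
im=cams.get_image('wrist');cv2.imwrite('pics/w2.png',im)
E
```

```text
shift [-21.68 -13.22  -1.6 ] turn [ 0.    -0.     0.162] j7 -0.1 t 3.3
```

View pics/w2.png

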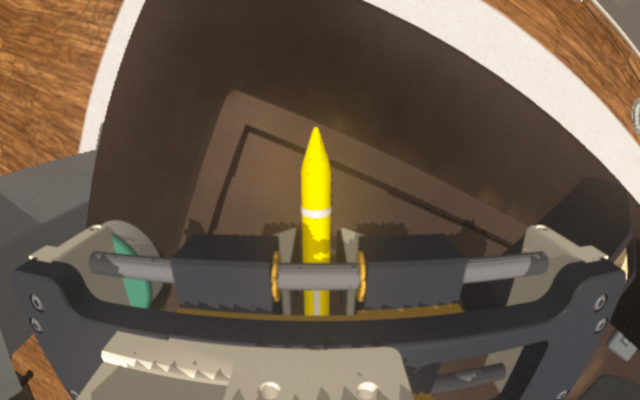

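The fingers straddle the highlighter, centred, with its tip at (316,127). They were still closing, so I finish the grip and lift.

drive_tool([
  [[0, 0, 0], [0, 0, 0], -1],
  [[0, 0, 0], [0, 0, 0], -1],
  [[0, 0, 0], [0, 0, 0], -1],
  [[0, 0, 0], [0, 0, -3], -1],
  [[0, 0, 0], [0, 0, -7], -1],
  [[0, 0, 0], [0, 0, -10], -1],
  [[0, 0, 0], [0, 0, -10], -1],
])

```text
clock: 3.92
position: [0.5175, 0.3762, 0.1111]
ee_rot: [1.732, 2.617, 0.014]
force: [1.5, 0.4, -0.0]
width: 0.156
gripper_force: 12.0
```

```bash
python3 - <<'E'
from h import *
def measure():
    I=cams.camera_info('wrist');s=readout.observe();im=cams.get_image('wrist');cv2.imwrite('pics/w3.png',im)
    R=Ro.from_rotvec(s['ee_rot']).as_matrix()
    m=cv2.inRange(cv2.cvtColor(im,cv2.COLOR_BGR2HSV),(22,150,120),(38,255,255));m[235:]=0;m[:,:270]=0;m[:,370:]=0
    ys,xs=np.nonzero(m);print(len(xs),ys.min())
    for p in[(xs[ys==y].mean(),y) for y in(ys.min(),ys.min()+40,225)]:
        print(p,(R.T@(onz(I,p,s['position'][2]+.004,True)-s['position'])*1000).round(1))
measure()
plan(.4775,.1232,.10,.24);plan(.4775,.1232,.019,.24)
E
```

```text
2513 126
(np.float64(318.0), np.int64(126)) [65.8  0.6 -3.8]
(np.float64(318.0), np.int64(166)) [45.7  0.6 -3.9]
(np.float64(318.0), 225) [14.   0.6 -4. ]
shift [-21.71 -13.44   0.71] turn [ 0.006 -0.002  0.162] j7 -0.13 t 4.0
shift [-21.73 -13.49   8.81] turn [ 0.006 -0.002  0.162] j7 -0.13 t 4.0
```

drive_tool([
  [[0, 0, 0.16], [-21.7, -13.4, -0.5], -1],
  [[0, 0, 0.16], [-21.7, -13.4, -0.5], -1],
  [[0, 0, 0.16], [-21.7, -13.4, -0.5], -1],
  [[0, 0, 0.16], [-21.7, -13.4, -0.5], -1],
  [[0, 0, 0.16], [-21.7, -13.4, -0.5], -1],
  [[0, 0, 0.16], [-21.7, -13.4, -0.5], -1],
  [[0, 0, 0.16], [-21.7, -13.4, -0.5], -1],
  [[0, 0, 0.16], [-21.7, -13.4, -0.5], -1],
  [[0, 0, 0.16], [-21.7, -13.4, -0.5], -1],
  [[0, 0, 0.16], [-21.7, -13.4, -0.5], -1],
])

```text
clock: 4.8
position: [0.4758, 0.1237, 0.1093]
ee_rot: [-1.935, -2.475, -0.0]
force: [0.1, -0.5, 0.4]
width: 0.16
gripper_force: 12.0
```

```bash
python3 - <<'E'
from h import *
plan(.4775,.1232,.018,.24)
print(readout.observe()['width'])
I=cams.camera_info('wrist');im=cams.get_image('wrist');cv2.imwrite('pics/w4.png',im)
E
```

```text
shift [-0.09  0.15  9.13] turn [-0.    -0.     0.004] j7 0.08 t 4.8
0.15965399506305078
```

View pics/w4.png

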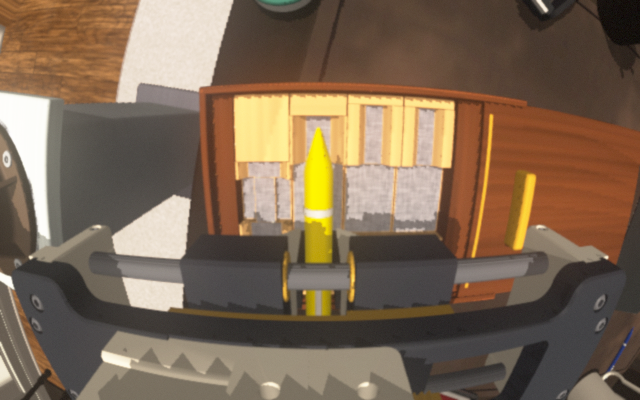

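The highlighter sits above the wide groove, parallel to it. I lower and release it.

drive_tool([
  [[0, 0, 0], [-0.1, 0.15, 3], -1],
  [[0, 0, 0], [-0.1, 0.15, 6], -1],
  [[0, 0, 0], [-0.1, 0.15, 8], -1],
  [[0, 0, 0], [-0.1, 0.15, 9.1], -1],
  [[0, 0, 0], [-0.1, 0.15, 9.1], -1],
  [[0, 0, 0], [-0.1, 0.15, 9.1], -1],
  [[0, 0, 0], [-0.1, 0.15, 9.1], -0.4],
  [[0, 0, 0], [-0.1, 0.15, 9.1], -0.4],
  [[0, 0, 0], [-0.1, 0.15, 9.1], -0.4],
  [[0, 0, 0], [-0.1, 0.15, 9.1], -0.4],
  [[0, 0, 0], [-0.1, 0.15, 5], -0.4],
  [[0, 0, 0], [-0.1, 0.15, 1], -0.4],
  [[0, 0, 0], [-0.1, 0.15, -5], 0.2],
  [[0, 0, 0], [-0.1, 0.15, -8], 0.2],
  [[0, 0, 0], [-0.1, 0.15, -8], 0.2],
  [[0, 0, 0], [-0.1, 0.15, -8], 0.2],
])

```text
clock: 6.18
position: [0.4794, 0.1222, 0.1932]
ee_rot: [1.935, 2.471, 0.01]
force: [-0.3, 0.4, -0.8]
width: 0.541
gripper_force: 0.0
```

```bash
python3 - <<'E'
from h import *
import pickle
s=readout.observe();print(s['width'],s['position'])
I=cams.camera_info('wrist');im=cams.get_image('wrist');pickle.dump(I,open('w5.pkl','wb'));cv2.imwrite('pics/w5.png',im)
m=cv2.inRange(cv2.cvtColor(im,cv2.COLOR_BGR2HSV),(24,190,150),(34,255,255));n,l,st,_=cv2.connectedComponentsWithStats(m)
for q in st[1:]:
    if q[4]>150:print(q)
cv2.imwrite('pics/w5c.png',cv2.resize(im[60:330,160:520],None,fx=2.2,fy=2.2,interpolation=cv2.INTER_CUBIC))
# blue pen hover/eraser
plan(.504,-.20,.22,.0)
E
```

```text
0.5411713280198565 [0.47939969 0.12222153 0.19319649]
[310 121  12  36 327]
[472 157  11  58 228]
[310 162  12  71 559]
shift [-31.88  -5.2   -2.95] turn [ 0.003 -0.002  0.242] j7 0.03 t 6.2
```

View pics/w5c.png

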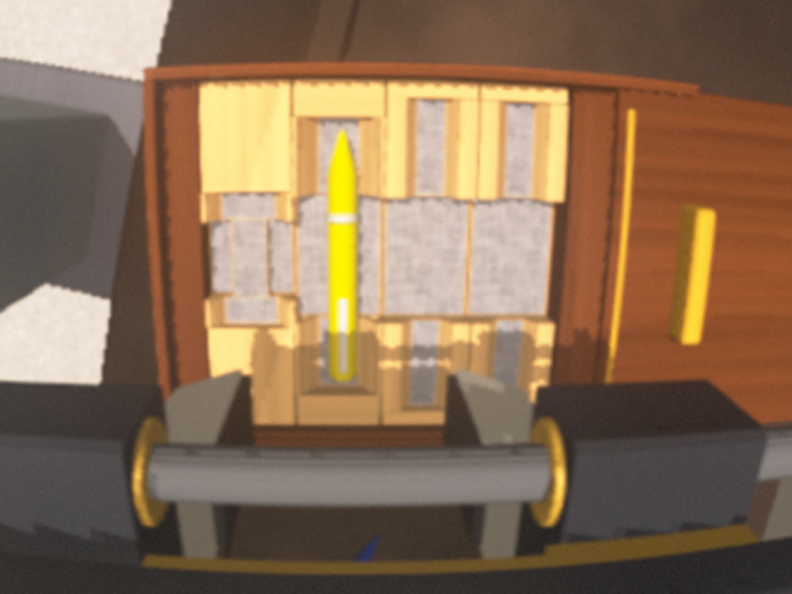

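The highlighter lies in the wide groove, and the whole box is in view. I refine the remaining seats from this picture, then go to the blue pen.

```bash
python3 - <<'E'
from h import *
import pickle
I=pickle.load(open('w5.pkl','rb'))
f=lambda x,y,z:onz(I,(160+x/2.2,60+y/2.2),z,True)[:2]
for n,a,b in[('n1',(431,145),(425,362)),('n2',(520,148),(508,352))]:
    A,B=f(*a,.017),f(*b,.017);d=A-B;print(n,A,B,'yaw',np.arctan2(d[1],d[0])-np.pi/2)
for n,a,b,z in[('n1',(429,198),(425,318),.025),('n2',(518,202),(510,320),.025),('pocket',(250,193),(252,323),.016),('ped',(232,255),(268,255),.016),('wide',(342,118),(342,387),.011),('ends',(245,83),(250,424),.025),('ends2',(523,88),(520,408),.025)]:
    A,B=f(*a,z),f(*b,z);print(n,(A+B)/2,np.hypot(*(A-B)))
plan(.53,-.115,.20,-.227)
E
```

```text
n1 [0.50673073 0.18947475] [0.5336761  0.08008364] yaw 0.24151337994402766
n2 [0.550548   0.20005585] [0.57577144 0.09572544] yaw 0.23721319902502258
n1 [0.51839741 0.13500066] 0.0605665023585101
n2 [0.56174221 0.14442769] 0.06066858354504232
pocket [0.43329545 0.11207077] 0.0674839977774806
ped [0.43243455 0.11416629] 0.01842529261017632
wide [0.47824463 0.12255362] 0.1420231946156023
ends [0.43186566 0.11200323] 0.17545909265163973
ends2 [0.56600408 0.14885204] 0.16669597751369358
shift [-24.25  -0.64  -0.92] turn [ 0.003 -0.002  0.469] j7 0.03 t 6.2
```

drive_tool([
  [[0, 0, 0.47], [-24.2, -0.6, -1], 0.2],
  [[0, 0, 0.47], [-24.2, -0.6, -1], 0.2],
  [[0, 0, 0.47], [-24.2, -0.6, -1], 0.2],
  [[0, 0, 0.47], [-24.2, -0.6, -1], 0.2],
  [[0, 0, 0.47], [-24.2, -0.6, -1], 0.2],
  [[0, 0, 0.47], [-24.2, -0.6, -1], 0.2],
  [[0, 0, 0.47], [-24.2, -0.6, -1], 0.2],
  [[0, 0, 0.47], [-24.2, -0.6, -1], 0.2],
  [[0, 0, 0.47], [-24.2, -0.6, -1], 0.2],
  [[0, 0, 0.47], [-24.2, -0.6, -1], 0.2],
])

```text
clock: 7.07
position: [0.529, -0.113, 0.1986]
ee_rot: [-2.456, -1.956, 0.002]
force: [-0.5, 0.1, 0.6]
width: 0.599
gripper_force: 0.0
```

```bash
python3 - <<'E'
from h import *
import pickle
s=readout.observe();print(s['position'])
I=cams.camera_info('wrist');im=cams.get_image('wrist');pickle.dump(I,open('w6.pkl','wb'));cv2.imwrite('pics/w6.png',im)
m=cv2.inRange(cv2.cvtColor(im,cv2.COLOR_BGR2HSV),(105,120,50),(130,255,255));n,l,st,_=cv2.connectedComponentsWithStats(m)
for q in st[1:]:
    if q[4]>30:print(q)
E
```

```text
[ 0.52899722 -0.11302811  0.19861225]
[311 114   7  33 167]
[311 153   7  45 294]
[316 291  16  10 131]
```

View pics/w6.png

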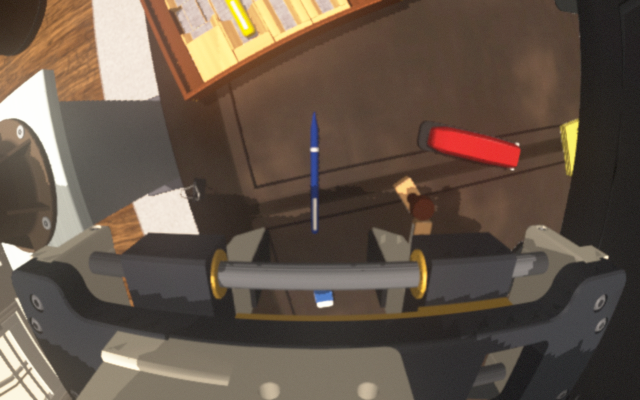

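The blue pen runs from (314,113) to (316,231), nearly along the tool x axis. The stamps stand near (420,205).

```bash
python3 - <<'E'
from h import *
import pickle
I=pickle.load(open('w6.pkl','rb'));S=cams.camera_info('scene')
A,B=onz(I,(314.5,113),.005,True),onz(I,(315.5,231),.005,True);d=A-B;M=(A+B)/2;yaw=np.arctan2(d[1],d[0])-np.pi/2
print(A,B,np.hypot(*d[:2]),M,yaw)
print('stamp base wrist',onz(I,(407,190),.0,True),'handle',onz(I,(423,207),.05,True))
# stamp tops: two-view triangulation (scene full px from crop c2 /4 + (310,200))
for n,ps in[('st1',(310+281/4,200+30/4)),('st2',(310+333/4,200+75/4))]:
    for z in(.03,.05,.06,.07):print(n,z,onz(S,ps,z).round(3),proj(I,onz(S,ps,z),True).round(0))
plan(M[0],M[1],.003,yaw)
E
```

```text
[ 0.54129692 -0.04165267  0.005     ] [ 0.51056874 -0.17930184  0.005     ] 0.14103728417303196 [ 0.52593283 -0.11047725  0.005     ] -0.21963431523952548
stamp base wrist [ 0.63083621 -0.15488092  0.        ] handle [ 0.63413435 -0.16185926  0.05      ]
st1 0.03 [ 0.657 -0.125  0.03 ] [432. 166.]
st1 0.05 [ 0.643 -0.145  0.05 ] [429. 191.]
st1 0.06 [ 0.635 -0.155  0.06 ] [426. 204.]
st1 0.07 [ 0.628 -0.166  0.07 ] [424. 218.]
st2 0.03 [ 0.664 -0.18   0.03 ] [443. 211.]
st2 0.05 [ 0.649 -0.199  0.05 ] [439. 235.]
st2 0.06 [ 0.642 -0.209  0.06 ] [436. 247.]
st2 0.07 [ 0.634 -0.218  0.07 ] [434. 260.]
shift [ 0.16 -0.34 19.59] turn [-0.002 -0.    -0.006] j7 0.13 t 7.1
```

drive_tool([
  [[0, 0, 0], [0.2, -0.3, 4], 0],
  [[0, 0, 0], [0.2, -0.3, 8], 0],
  [[0, 0, 0], [0.2, -0.3, 12], -0.2],
  [[0, 0, 0], [0.2, -0.3, 16], -0.2],
  [[0, 0, 0], [0.2, -0.3, 18.5], -0.2],
  [[0, 0, 0], [0.2, -0.3, 19.6], -0.2],
  [[0, 0, 0], [0.2, -0.3, 19.6], -0.2],
  [[0, 0, 0], [0.2, -0.3, 19.6], -1],
  [[0, 0, 0], [0.2, -0.3, 19.6], -1],
  [[0, 0, 0], [0.2, -0.3, 19.6], -1],
  [[0, 0, 0], [0.2, -0.3, 19.6], -1],
  [[0, 0, 0], [0.2, -0.3, 19.6], -1],
  [[0, 0, 0], [0.2, -0.3, 19.6], -1],
  [[0, 0, 0], [0.2, -0.3, 19.6], -1],
  [[0, 0, 0], [0.2, -0.3, 19.6], -1],
  [[0, 0, 0], [0.2, -0.3, 16], -1],
  [[0, 0, 0], [0.2, -0.3, 12], -1],
  [[0, 0, 0], [0.2, -0.3, 9], -1],
  [[0, 0, 0], [0.2, -0.3, 9], -1],
  [[0, 0, 0], [0.2, -0.3, 9], -1],
])

```text
clock: 8.78
position: [0.5283, -0.1123, 0.1114]
ee_rot: [2.458, 1.953, 0.005]
force: [0.1, 0.7, -0.3]
width: 0.091
gripper_force: 12.0
```

```bash
python3 - <<'E'
from h import *
I=cams.camera_info('wrist');s=readout.observe();im=cams.get_image('wrist');cv2.imwrite('pics/w7.png',im);R=Ro.from_rotvec(s['ee_rot']).as_matrix()
m=cv2.inRange(cv2.cvtColor(im,cv2.COLOR_BGR2HSV),(105,120,50),(130,255,255));m[235:]=0;m[:,:270]=0;m[:,370:]=0
ys,xs=np.nonzero(m);print(len(xs))
if len(xs):
  for y in(ys.min(),ys.min()+50): print(y,xs[ys==y].mean(),(R.T@(onz(I,(xs[ys==y].mean(),y),s['position'][2]+.003,True)-s['position'])*1000).round(1))
plan(.5205,.134,.11,.24);plan(.564,.1445,.11,.24)
E
```

```text
1422
113 318.0 [72.8  0.6 -2.9]
163 318.0 [47.5  0.6 -3. ]
shift [ 2.381e+01 -6.210e+00  1.000e-02] turn [ 0.001 -0.    -0.468] j7 0.21 t 8.8
shift [ 2.581e+01 -2.210e+00  1.000e-02] turn [ 0.001 -0.    -0.468] j7 0.21 t 8.8
```

Held at mid-length (tip at 72.8 mm). I carry it to n1.

drive_tool([
  [[0, 0, -0.47], [23.8, -6.2, 0], -1],
  [[0, 0, -0.47], [23.8, -6.2, 0], -1],
  [[0, 0, -0.47], [23.8, -6.2, 0], -1],
  [[0, 0, -0.47], [23.8, -6.2, 0], -1],
  [[0, 0, -0.47], [23.8, -6.2, 0], -1],
  [[0, 0, -0.47], [23.8, -6.2, 0], -1],
  [[0, 0, -0.47], [23.8, -6.2, 0], -1],
  [[0, 0, -0.47], [23.8, -6.2, 0], -1],
  [[0, 0, -0.47], [23.8, -6.2, 0], -1],
  [[0, 0, -0.47], [23.8, -6.2, 0], -1],
  [[0, 0, -0.47], [23.8, -6.2, 0], -1],
])

```text
clock: 9.75
position: [0.5205, 0.1317, 0.1093]
ee_rot: [-1.941, -2.47, 0.002]
force: [0.7, 0.2, 0.8]
width: 0.088
gripper_force: 12.0
```

```bash
python3 - <<'E'
from h import *
plan(.5205,.134,.021,.24);print(readout.observe()['width'])
E
```

```text
shift [0.23 0.07 8.83] turn [-0.001  0.001 -0.001] j7 0.13 t 9.8
0.0879057935952454
```

drive_tool([
  [[0, 0, 0], [0.2, 0.05, 3], -1],
  [[0, 0, 0], [0.2, 0.05, 6], -1],
  [[0, 0, 0], [0.2, 0.05, 8], -1],
  [[0, 0, 0], [0.2, 0.05, 8.9], -1],
  [[0, 0, 0], [0.2, 0.05, 8.9], -1],
  [[0, 0, 0], [0.2, 0.05, 8.9], -1],
  [[0, 0, 0], [0.2, 0.05, 8.9], -0.45],
  [[0, 0, 0], [0.2, 0.05, 8.9], -0.45],
  [[0, 0, 0], [0.2, 0.05, 8.9], -0.45],
  [[0, 0, 0], [0.2, 0.05, 8.9], -0.45],
  [[0, 0, 0], [0.2, 0.05, 5], -0.45],
  [[0, 0, 0], [0.2, 0.05, 1], -0.45],
  [[0, 0, 0], [0.2, 0.05, -5], 0],
  [[0, 0, 0], [0.2, 0.05, -8], 0],
  [[0, 0, 0], [0.2, 0.05, -8], 0],
  [[0, 0, 0], [0.2, 0.05, -8], 0],
])

```text
clock: 11.08
position: [0.5226, 0.1363, 0.1934]
ee_rot: [1.935, 2.471, 0.01]
force: [-0.2, 0.0, -0.6]
width: 0.487
gripper_force: 0.0
```

```bash
python3 - <<'E'
from h import *
s=readout.observe();im=cams.get_image('wrist');cv2.imwrite('pics/w8.png',cv2.resize(im[60:330,160:520],None,fx=2.2,fy=2.2))
plan(.48,-.24,.20,-.0)
E
```

```text
shift [-35.53 -13.03  -0.96] turn [ 0.003 -0.001  0.242] j7 0.07 t 11.1
```

View pics/w8.png

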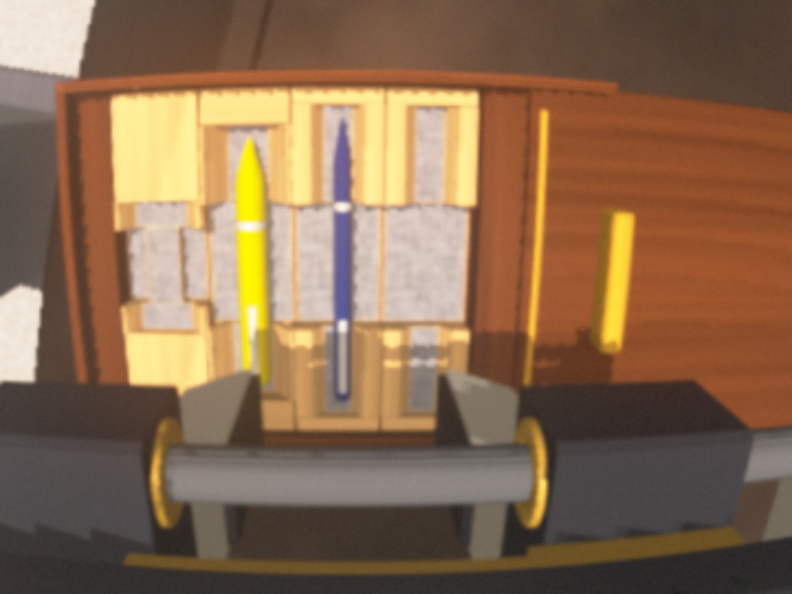

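The blue pen is in n1 and the highlighter is still home. Next is the eraser: I hover over it and measure by mask.

drive_tool([
  [[0, 0, 0.32], [-37.9, -11.2, -0.9], 0],
  [[0, 0, 0.32], [-37.9, -11.2, -0.9], 0],
  [[0, 0, 0.32], [-37.9, -11.2, -0.9], 0],
  [[0, 0, 0.32], [-37.9, -11.2, -0.9], 0],
  [[0, 0, 0.32], [-37.9, -11.2, -0.9], 0],
  [[0, 0, 0.32], [-37.9, -11.2, -0.9], 0],
  [[0, 0, 0.32], [-37.9, -11.2, -0.9], 0],
  [[0, 0, 0.32], [-37.9, -11.2, -0.9], 0],
  [[0, 0, 0.32], [-37.9, -11.2, -0.9], 0],
  [[0, 0, 0.32], [-37.9, -11.2, -0.9], 0],
  [[0, 0, 0.32], [-37.9, -11.2, -0.9], 0],
  [[0, 0, 0.32], [-37.9, -11.2, -0.9], 0],
  [[0, 0, 0.32], [-37.9, -11.2, -0.9], 0],
  [[0, 0, 0.32], [-37.9, -11.2, -0.9], 0],
])

```text
clock: 12.3
position: [0.5027, -0.2571, 0.1978]
ee_rot: [-2.303, -2.134, 0.0]
force: [0.2, 0.3, 0.1]
width: 0.502
gripper_force: 0.0
```

```bash
python3 - <<'E'
from h import *
s=readout.observe();I=cams.camera_info('wrist');im=cams.get_image('wrist');cv2.imwrite('pics/w9.png',im)
hsv=cv2.cvtColor(im,cv2.COLOR_BGR2HSV)
m=cv2.inRange(hsv,(100,100,60),(130,255,255))|cv2.inRange(hsv,(0,0,150),(180,60,255))
m=cv2.morphologyEx(m,cv2.MORPH_CLOSE,np.ones((3,3)));m[240:]=0;m[:100]=0;m[:,:260]=0;m[:,:][:,380:]=0
n,l,st,_=cv2.connectedComponentsWithStats(m);k=1+st[1:,4].argmax();print(st[1:][st[1:,4]>40])
c=cv2.findContours((l==k).astype(np.uint8),cv2.RETR_EXTERNAL,cv2.CHAIN_APPROX_NONE)[0][0][:,0]
P=np.array([onz(I,p,.012,True)[:2] for p in c],np.float32);r=cv2.minAreaRect(P*1000)
b=cv2.boxPoints(r)/1000;e=[b[1]-b[0],b[2]-b[1]];e=max(e,key=np.linalg.norm)
M=np.array(r[0])/1000;yaw=np.arctan2(e[1],e[0])-np.pi/2;print(r,M,yaw)
plan(*M,.004,yaw)
E
```

```text
[[306 156  20  48 881]]
((499.95098876953125, -260.0202941894531), (54.87483215332031, 21.325363159179688), 85.97012329101562) [ 0.49995099 -0.26002029] -0.07033467
shift [-0.33 -0.25 19.41] turn [-0.001 -0.001 -0.005] j7 0.58 t 12.3
```

drive_tool([
  [[0, 0, 0], [-0.3, -0.2, 4], 0.05],
  [[0, 0, 0], [-0.3, -0.2, 8], 0.05],
  [[0, 0, 0], [-0.3, -0.2, 12], 0.05],
  [[0, 0, 0], [-0.3, -0.2, 16], 0.05],
  [[0, 0, 0], [-0.3, -0.2, 18.5], 0.05],
  [[0, 0, 0], [-0.3, -0.2, 19.4], 0.05],
  [[0, 0, 0], [-0.3, -0.2, 19.4], 0.05],
  [[0, 0, 0], [-0.3, -0.2, 19.4], -1],
  [[0, 0, 0], [-0.3, -0.2, 19.4], -1],
  [[0, 0, 0], [-0.3, -0.2, 19.4], -1],
  [[0, 0, 0], [-0.3, -0.2, 19.4], -1],
  [[0, 0, 0], [-0.3, -0.2, 19.4], -1],
  [[0, 0, 0], [-0.3, -0.2, 19.4], -1],
  [[0, 0, 0], [-0.3, -0.2, 19.4], -1],
  [[0, 0, 0], [-0.3, -0.2, 16], -1],
  [[0, 0, 0], [-0.3, -0.2, 12], -1],
  [[0, 0, 0], [-0.3, -0.2, 8], -1],
  [[0, 0, 0], [-0.3, -0.2, 8], -1],
  [[0, 0, 0], [-0.3, -0.2, 8], -1],
])

```text
clock: 13.93
position: [0.502, -0.2627, 0.1215]
ee_rot: [2.303, 2.13, 0.004]
force: [-0.9, 0.4, -0.9]
width: 0.234
gripper_force: 12.0
```

```bash
python3 - <<'E'
from h import *
I=cams.camera_info('wrist');s=readout.observe();im=cams.get_image('wrist');cv2.imwrite('pics/w10.png',im);R=Ro.from_rotvec(s['ee_rot']).as_matrix()
hsv=cv2.cvtColor(im,cv2.COLOR_BGR2HSV)
m=cv2.inRange(hsv,(100,100,60),(130,255,255))|cv2.inRange(hsv,(0,0,150),(180,60,255));m[262:]=0;m[:140]=0;m[:,:295]=0;m[:,342:]=0
n,l,st,ce=cv2.connectedComponentsWithStats(m);print(st[1:][st[1:,4]>20])
k=1+st[1:,4].argmax();y=st[k,1];x=ce[k][0];print((R.T@(onz(I,(x,y),s['position'][2]+.008,True)-s['position'])*1000).round(1))
plan(.4335,.1125,.12,.24)
E
```

```text
[[ 297  200   43   62 2513]]
[29.4  0.7 -8. ]
shift [36.8  -9.63 -0.05] turn [ 0.002  0.    -0.318] j7 0.65 t 14.0
```

drive_tool([
  [[0, 0, -0.32], [36.7, -9.6, 0], -1],
  [[0, 0, -0.32], [36.7, -9.6, 0], -1],
  [[0, 0, -0.32], [36.7, -9.6, 0], -1],
  [[0, 0, -0.32], [36.7, -9.6, 0], -1],
  [[0, 0, -0.32], [36.7, -9.6, 0], -1],
  [[0, 0, -0.32], [36.7, -9.6, 0], -1],
  [[0, 0, -0.32], [36.7, -9.6, 0], -1],
  [[0, 0, -0.32], [36.7, -9.6, 0], -1],
  [[0, 0, -0.32], [36.7, -9.6, 0], -1],
  [[0, 0, -0.32], [36.7, -9.6, 0], -1],
  [[0, 0, -0.32], [36.7, -9.6, 0], -1],
  [[0, 0, -0.32], [36.7, -9.6, 0], -1],
  [[0, 0, -0.32], [36.7, -9.6, 0], -1],
  [[0, 0, -0.32], [36.7, -9.6, 0], -1],
])

```text
clock: 15.15
position: [0.4334, 0.1096, 0.1185]
ee_rot: [1.941, 2.47, -0.001]
force: [0.5, -1.0, 0.4]
width: 0.235
gripper_force: 12.0
```

```bash
python3 - <<'E'
from h import *
plan(.4335,.1125,.0215,.24);print(readout.observe()['width'])
E
```

```text
shift [0.28 0.08 9.7 ] turn [-0.001  0.001 -0.001] j7 0.09 t 15.2
0.23535816710826685
```

drive_tool([
  [[0, 0, 0], [0.15, 0.05, 3], -1],
  [[0, 0, 0], [0.15, 0.05, 6], -1],
  [[0, 0, 0], [0.15, 0.05, 8.5], -1],
  [[0, 0, 0], [0.15, 0.05, 9.7], -1],
  [[0, 0, 0], [0.15, 0.05, 9.7], -1],
  [[0, 0, 0], [0.15, 0.05, 9.7], -1],
  [[0, 0, 0], [0.15, 0.05, 9.7], -0.37],
  [[0, 0, 0], [0.15, 0.05, 9.7], -0.37],
  [[0, 0, 0], [0.15, 0.05, 9.7], -0.37],
  [[0, 0, 0], [0.15, 0.05, 9.7], -0.37],
  [[0, 0, 0], [0.15, 0.05, 6], -0.37],
  [[0, 0, 0], [0.15, 0.05, 2], -0.37],
  [[0, 0, 0], [0.15, 0.05, -4], 0],
  [[0, 0, 0], [0.15, 0.05, -7], 0],
  [[0, 0, 0], [0.15, 0.05, -7], 0],
  [[0, 0, 0], [0.15, 0.05, -7], 0],
])

```text
clock: 16.48
position: [0.4353, 0.1139, 0.1919]
ee_rot: [1.935, 2.472, 0.01]
force: [0.0, -0.0, -0.5]
width: 0.493
gripper_force: 0.0
```

```bash
python3 - <<'E'
from h import *
s=readout.observe();I=cams.camera_info('wrist');im=cams.get_image('wrist');cv2.imwrite('pics/w11.png',im)
hsv=cv2.cvtColor(im,cv2.COLOR_BGR2HSV)
m=cv2.inRange(hsv,(100,110,60),(130,255,255));n,l,st,_=cv2.connectedComponentsWithStats(m)
for k in range(1,n):
    if st[k,4]<60: continue
    c=np.argwhere(l==k)[:,::-1];P=np.array([onz(I,p,.027,True)[:2] for p in c],np.float32);print(st[k],cv2.minAreaRect(P*1000))
plan(.485,-.402,.20,.462)
E
```

```text
[307 184  17  13 138] ((436.0845642089844, 104.19127655029297), (17.31151008605957, 13.331869125366211), 13.80548095703125)
shift [-51.28  -7.45  -1.11] turn [ 0.003 -0.001 -0.219] j7 0.02 t 16.5
```

drive_tool([
  [[0, 0, -0.22], [-51.3, -7.4, -1.1], 0],
  [[0, 0, -0.22], [-51.3, -7.4, -1.1], 0],
  [[0, 0, -0.22], [-51.3, -7.4, -1.1], 0],
  [[0, 0, -0.22], [-51.3, -7.4, -1.1], 0],
  [[0, 0, -0.22], [-51.3, -7.4, -1.1], 0],
  [[0, 0, -0.22], [-51.3, -7.4, -1.1], 0],
  [[0, 0, -0.22], [-51.3, -7.4, -1.1], 0],
  [[0, 0, -0.22], [-51.3, -7.4, -1.1], 0],
  [[0, 0, -0.22], [-51.3, -7.4, -1.1], 0],
  [[0, 0, -0.22], [-51.3, -7.4, -1.1], 0],
  [[0, 0, -0.22], [-51.3, -7.4, -1.1], 0],
  [[0, 0, -0.22], [-51.3, -7.4, -1.1], 0],
  [[0, 0, -0.22], [-51.3, -7.4, -1.1], 0],
  [[0, 0, -0.22], [-51.3, -7.4, -1.1], 0],
  [[0, 0, -0.22], [-51.3, -7.4, -1.1], 0],
  [[0, 0, -0.22], [-51.3, -7.4, -1.1], 0],
  [[0, 0, -0.22], [-51.3, -7.4, -1.1], 0],
  [[0, 0, -0.22], [-51.3, -7.4, -1.1], 0],
])

```text
clock: 18.03
position: [0.4848, -0.401, 0.1992]
ee_rot: [-1.651, -2.672, -0.002]
force: [0.4, 0.1, -0.8]
width: 0.505
gripper_force: 0.0
```

```bash
python3 - <<'E'
from h import *
import pickle
I=cams.camera_info('wrist');im=cams.get_image('wrist');pickle.dump(I,open('w12.pkl','wb'))
cv2.imwrite('pics/w12.png',cv2.resize(im[60:280,180:520],None,fx=2.35,fy=2.35,interpolation=cv2.INTER_CUBIC))
plan(.485,-.402,.003,.462)
E
```

```text
shift [-0.09 -0.04 19.65] turn [ 0.    -0.001  0.002] j7 1.38 t 18.1
```

View pics/w12.png

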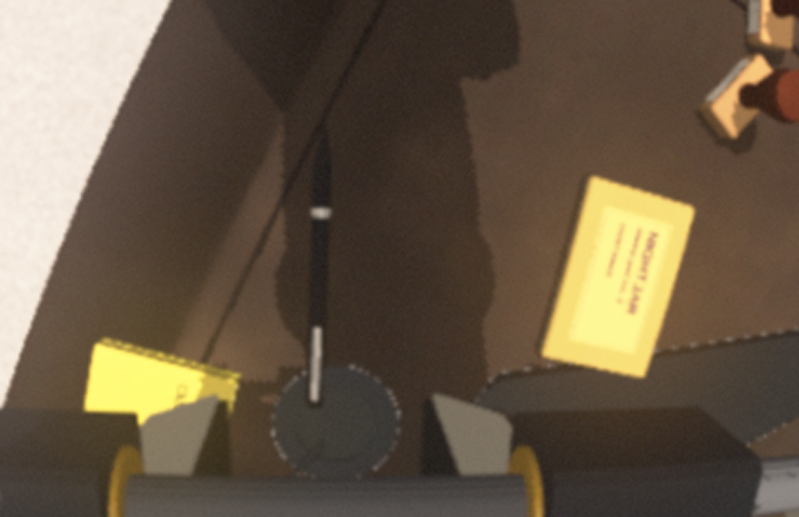

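The black pen runs from crop (322,125) to (315,402), its end over the flat disc. Nothing tall is near.

```bash
python3 - <<'E'
from h import *
import pickle
I=pickle.load(open('w12.pkl','rb'));f=lambda x,y:onz(I,(180+x/2.35,60+y/2.35),.006,True)
A,B=f(322,124),f(315,404);d=A-B;M=(A+B)/2;yaw=np.arctan2(d[1],d[0])-np.pi/2
print(A,B,np.hypot(*d[:2]),M,yaw);plan(M[0],M[1],.003,yaw)
E
```

```text
[ 0.452141  -0.3365305  0.006    ] [ 0.51249384 -0.46545055  0.006     ] 0.14234762220480746 [ 0.48231742 -0.40099053  0.006     ] 0.437837663714971
shift [ 0.12 -0.23 19.65] turn [ 0.    -0.001  0.026] j7 1.38 t 18.1
```

drive_tool([
  [[0, 0, 0.03], [0.1, -0.2, 4], -0.1],
  [[0, 0, 0.03], [0.1, -0.2, 8], -0.1],
  [[0, 0, 0.03], [0.1, -0.2, 12], -0.2],
  [[0, 0, 0.03], [0.1, -0.2, 16], -0.2],
  [[0, 0, 0.03], [0.1, -0.2, 18.5], -0.2],
  [[0, 0, 0.03], [0.1, -0.2, 19.6], -0.2],
  [[0, 0, 0.03], [0.1, -0.2, 19.6], -0.2],
  [[0, 0, 0.03], [0.1, -0.2, 19.6], -1],
  [[0, 0, 0.03], [0.1, -0.2, 19.6], -1],
  [[0, 0, 0.03], [0.1, -0.2, 19.6], -1],
  [[0, 0, 0.03], [0.1, -0.2, 19.6], -1],
  [[0, 0, 0.03], [0.1, -0.2, 19.6], -1],
  [[0, 0, 0.03], [0.1, -0.2, 19.6], -1],
  [[0, 0, 0.03], [0.1, -0.2, 19.6], -1],
  [[0, 0, 0.03], [0.1, -0.2, 19.6], -1],
  [[0, 0, 0.03], [0.1, -0.2, 16], -1],
  [[0, 0, 0.03], [0.1, -0.2, 12], -1],
  [[0, 0, 0.03], [0.1, -0.2, 8], -1],
  [[0, 0, 0.03], [0.1, -0.2, 8], -1],
  [[0, 0, 0.03], [0.1, -0.2, 8], -1],
])

```text
clock: 19.75
position: [0.4834, -0.4039, 0.1223]
ee_rot: [1.691, 2.642, -0.0]
force: [-0.1, 0.0, -1.0]
width: 0.093
gripper_force: 12.0
```

```bash
python3 - <<'E'
from h import *
s=readout.observe();print(s['joints'].round(2));plan(.564,.1445,.12,.24)
E
```

```text
[ 0.21  0.6   0.61  1.72 -0.41  0.95  1.41]
shift [46.43 30.28  0.12] turn [0.003 0.004 0.192] j7 1.41 t 19.8
```

drive_tool([
  [[0, 0, 0.19], [46.4, 30.3, 0], -1],
  [[0, 0, 0.19], [46.4, 30.3, 0], -1],
  [[0, 0, 0.19], [46.4, 30.3, 0], -1],
  [[0, 0, 0.19], [46.4, 30.3, 0], -1],
  [[0, 0, 0.19], [46.4, 30.3, 0], -1],
  [[0, 0, 0.19], [46.4, 30.3, 0], -1],
  [[0, 0, 0.19], [46.4, 30.3, 0], -1],
  [[0, 0, 0.19], [46.4, 30.3, 0], -1],
  [[0, 0, 0.19], [46.4, 30.3, 0], -1],
  [[0, 0, 0.19], [46.4, 30.3, 0], -1],
  [[0, 0, 0.19], [46.4, 30.3, 0], -1],
  [[0, 0, 0.19], [46.4, 30.3, 0], -1],
  [[0, 0, 0.19], [46.4, 30.3, 0], -1],
  [[0, 0, 0.19], [46.4, 30.3, 0], -1],
  [[0, 0, 0.19], [46.4, 30.3, 0], -1],
  [[0, 0, 0.19], [46.4, 30.3, 0], -1],
  [[0, 0, 0.19], [46.4, 30.3, 0], -1],
  [[0, 0, 0.19], [46.4, 30.3, 0], -1],
])

```text
clock: 21.25
position: [0.5629, 0.1433, 0.1195]
ee_rot: [1.941, 2.47, -0.002]
force: [-1.7, 0.0, -0.4]
width: 0.089
gripper_force: 12.0
```

```bash
python3 - <<'E'
from h import *
import pickle
plan(.564,.1445,.021,.24);print(readout.observe()['width'])
I=cams.camera_info('wrist');im=cams.get_image('wrist');pickle.dump(I,open('w13.pkl','wb'));cv2.imwrite('pics/w13f.png',im)
cv2.imwrite('pics/w13.png',cv2.resize(im[60:330,100:460],None,fx=2.2,fy=2.2,interpolation=cv2.INTER_CUBIC))
E
```

```text
shift [0.1  0.15 9.85] turn [-0.001  0.001 -0.001] j7 0.32 t 21.2
0.0891393159056731
```

View pics/w13.png

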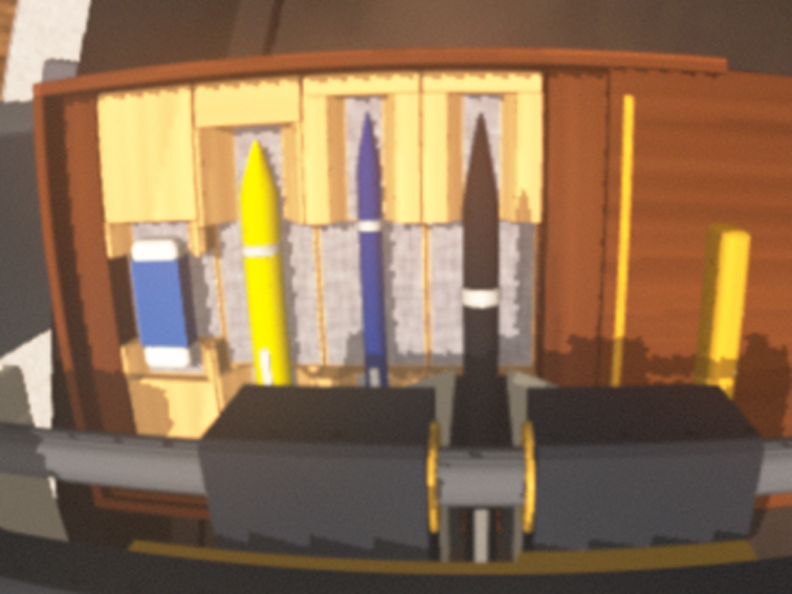

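The eraser lies in its pocket, and the black pen is above n2, aligned. I lower and release it, then locate the pull bar.

drive_tool([
  [[0, 0, 0], [0.1, 0.15, 3], -1],
  [[0, 0, 0], [0.1, 0.15, 6], -1],
  [[0, 0, 0], [0.1, 0.15, 8.5], -1],
  [[0, 0, 0], [0.1, 0.15, 9.8], -1],
  [[0, 0, 0], [0.1, 0.15, 9.8], -1],
  [[0, 0, 0], [0.1, 0.15, 9.8], -1],
  [[0, 0, 0], [0.1, 0.15, 9.8], -0.45],
  [[0, 0, 0], [0.1, 0.15, 9.8], -0.45],
  [[0, 0, 0], [0.1, 0.15, 9.8], -0.45],
  [[0, 0, 0], [0.1, 0.15, 9.8], -0.45],
  [[0, 0, 0], [0.1, 0.15, 6], -0.45],
  [[0, 0, 0], [0.1, 0.15, 2], -0.45],
  [[0, 0, 0], [0.1, 0.15, -4], 0],
  [[0, 0, 0], [0.1, 0.15, -7], 0],
  [[0, 0, 0], [0.1, 0.15, -7], 0],
  [[0, 0, 0], [0.1, 0.15, -7], 0],
  [[0, 0, 0], [0.1, 0.15, -7], 0],
])

```text
clock: 22.72
position: [0.5644, 0.1472, 0.1902]
ee_rot: [1.936, 2.474, 0.002]
force: [-1.3, -0.3, -0.4]
width: 0.495
gripper_force: 0.0
```

```bash
python3 - <<'E'
from h import *
import pickle
I=cams.camera_info('wrist');im=cams.get_image('wrist');pickle.dump(I,open('w14.pkl','wb'))
cv2.imwrite('pics/w14.png',cv2.resize(im[60:330,100:460],None,fx=2.2,fy=2.2,interpolation=cv2.INTER_CUBIC));cv2.imwrite('pics/w14f.png',im)
print('pull from scene',onz(cams.camera_info('scene'),(330.75,148.75),.055))
plan(.564,.1445,.2,.24)
E
```

```text
pull from scene [0.6513363 0.1625031 0.055    ]
shift [-0.26 -0.03 -1.09] turn [-0.001 -0.     0.002] j7 0.26 t 22.8
```

View pics/w14.png

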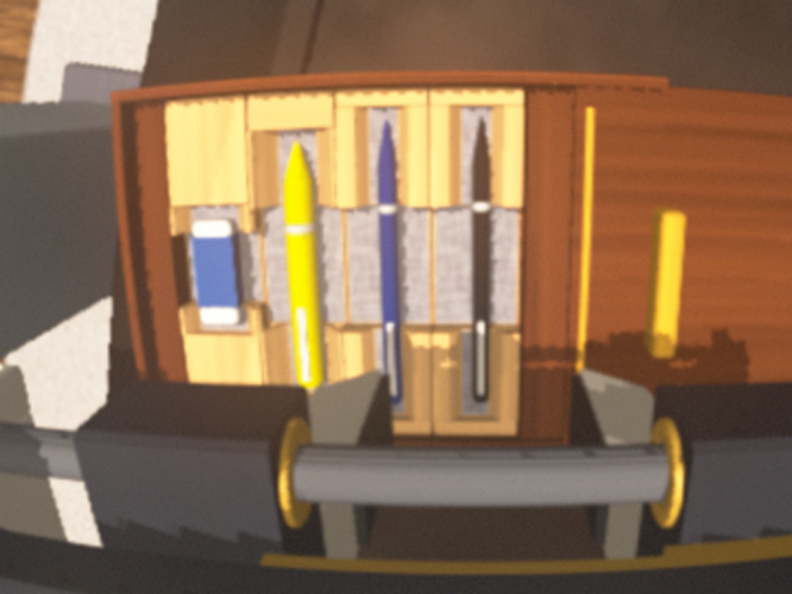

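All four lie home: eraser at (217,272), highlighter (304,265), blue pen (390,262), black pen (481,262). The pull bar's top face is at about x 669, y 212–355.

```bash
python3 - <<'E'
from h import *
import pickle
I=pickle.load(open('w14.pkl','rb'));f=lambda x,y,z:onz(I,(100+x/2.2,60+y/2.2),z,True)[:2]
q=np.array([f(*p,.028) for p in[(192,222),(231,222),(242,322),(204,323)]]);print('eraser',q.mean(0),np.linalg.norm(np.diff(q,axis=0),axis=1))
A,B=f(674,212,.055),f(664,355,.055);print('bar',A,B,np.hypot(*(A-B)),(A+B)/2)
M=(A+B)/2
plan(*M,.20,.24);plan(*M,.041,.24)
E
```

```text
eraser [0.43598539 0.11337311] [0.02162661 0.05192619 0.02174429]
bar [0.64152048 0.19919676] [0.65780089 0.13366287] 0.0675258666140153 [0.64966069 0.16642982]
shift [-0.18  8.81 -1.1 ] turn [-0.001 -0.     0.002] j7 0.26 t 22.8
shift [-0.19  8.82 14.8 ] turn [-0.001 -0.     0.002] j7 0.26 t 22.8
```

drive_tool([
  [[0, 0, 0], [-0.2, 4, 0], 0],
  [[0, 0, 0], [-0.2, 8.8, 0], 0],
  [[0, 0, 0], [-0.2, 8.8, 3], 0],
  [[0, 0, 0], [-0.2, 8.8, 7], 0],
  [[0, 0, 0], [-0.2, 8.8, 10.5], 0],
  [[0, 0, 0], [-0.2, 8.8, 13], 0],
  [[0, 0, 0], [-0.2, 8.8, 14.6], 0],
  [[0, 0, 0], [-0.2, 8.8, 14.6], 0],
  [[0, 0, 0], [-0.2, 8.8, 14.6], -1],
  [[0, 0, 0], [-0.2, 8.8, 14.6], -1],
  [[0, 0, 0], [-0.2, 8.8, 14.6], -1],
  [[0, 0, 0], [-0.2, 8.8, 14.6], -1],
  [[0, 0, 0], [-0.2, 8.8, 14.6], -1],
  [[0, 0, 0], [-0.2, 8.8, 14.6], -1],
  [[0, 0, 0], [-0.2, 8.8, 14.6], -1],
  [[0, 0, 0], [-0.2, 8.8, 14.6], -1],
  [[0, 0, 0], [-0.2, 8.8, 14.6], -1],
], newtons=15)

```text
clock: 24.18
position: [0.6505, 0.1661, 0.0442]
ee_rot: [1.937, 2.473, 0.001]
force: [-1.0, 0.2, 5.4]
width: 0.13
gripper_force: 15.0
```

Gripped at 12 mm. I drag the lid shut.

drive_tool([
  [[0, 0, 0], [0, -1, 0], -1],
  [[0, 0, 0], [0, -2.5, 0], -1],
  [[0, 0, 0], [0, -4, 0], -1],
  [[0, 0, 0], [0, -5.5, 0], -1],
  [[0, 0, 0], [0, -7, 0], -1],
  [[0, 0, 0], [0, -8.5, 0], -1],
  [[0, 0, 0], [0, -10, 0], -1],
  [[0, 0, 0], [0, -11.5, 0], -1],
  [[0, 0, 0], [0, -13, 0], -1],
  [[0, 0, 0], [0, -14.5, 0], -1],
  [[0, 0, 0], [0, -16, 0], -1],
  [[0, 0, 0], [0, -17.5, 0], -1],
  [[0, 0, 0], [0, -19, 0], -1],
  [[0, 0, 0], [0, -20, 0], -1],
  [[0, 0, 0], [0, -20.5, 0], -1],
  [[0, 0, 0], [0, -20.5, 0], -1],
])

```text
clock: 25.52
position: [0.4504, 0.1176, 0.0441]
ee_rot: [-1.936, -2.473, -0.001]
force: [-2.1, 4.5, 6.2]
width: 0.127
gripper_force: 15.0
```

drive_tool([
  [[0, 0, 0], [0, -0.3, 0], -1],
  [[0, 0, 0], [0, -0.6, 0], -1],
  [[0, 0, 0], [0, -0.9, 0], -1],
  [[0, 0, 0], [0, -1.2, 0], -1],
  [[0, 0, 0], [0, -1.4, 0], -1],
  [[0, 0, 0], [0, -1.6, 0], -1],
  [[0, 0, 0], [0, -1.8, 0], -1],
  [[0, 0, 0], [0, -1.8, 0], -1],
  [[0, 0, 0], [0, -1.8, 0], -1],
])

```text
clock: 26.27
position: [0.4359, 0.1141, 0.0441]
ee_rot: [1.935, 2.473, 0.005]
force: [2.7, 6.6, -0.2]
width: 0.124
gripper_force: 15.0
```

drive_tool([
  [[0, 0, 0], [0, -0.3, 0], -1],
  [[0, 0, 0], [0, -0.6, 0], -1],
  [[0, 0, 0], [0, -0.6, 0], -1],
  [[0, 0, 0], [0, -0.6, 0], -1],
], newtons=25)

```text
clock: 26.6
position: [0.4359, 0.1139, 0.0447]
ee_rot: [1.929, 2.467, 0.015]
force: [22.3, 11.7, -25.8]
width: 0.127
gripper_force: 25.0
```

```bash
python3 - <<'E'
from h import *
im=cams.get_image('wrist');cv2.imwrite('pics/w15f.png',im)
a=im[60:260,140:480];b=cams.get_image('scene')[120:220,220:390]
cv2.imwrite('pics/w15.png',np.vstack([cv2.resize(a,None,fx=1.5,fy=1.5),cv2.resize(b,(510,300),interpolation=cv2.INTER_CUBIC)]))
E
```

```text
(no output)
```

View pics/w15.png

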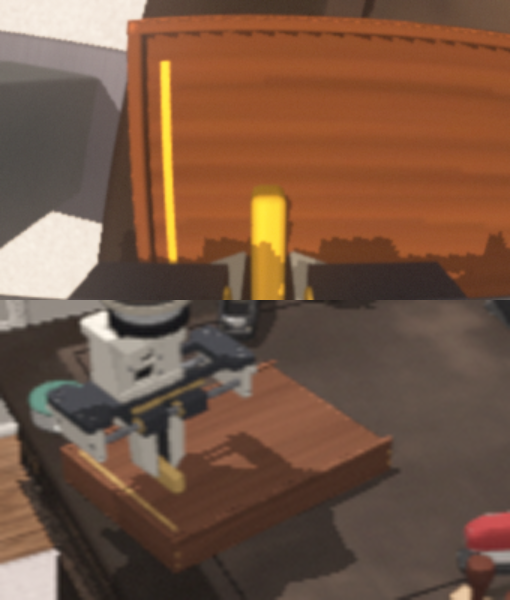

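The lid reaches the front wall and the pull no longer moves under about 25 N, so it is shut. I relax, open and lift away.

drive_tool([
  [[0, 0, 0], [0, 0.5, 0], -1],
  [[0, 0, 0], [0, 0.7, 0], -1],
  [[0, 0, 0], [0, 0.7, 0], -0.4],
  [[0, 0, 0], [0, 0.7, 0], -0.4],
  [[0, 0, 0], [0, 0.7, 0], -0.4],
  [[0, 0, 0], [0, 0.7, 0], -0.4],
  [[0, 0, 0], [0, 0.7, 0], -0.4],
  [[0, 0, 0], [0, 0.7, -3], -0.4],
  [[0, 0, 0], [0, 0.7, -7], -0.4],
  [[0, 0, 0], [0, 0.7, -12], -0.4],
  [[0, 0, 0], [0, 0.7, -15], -0.4],
  [[0, 0, 0], [0, 0.7, -15], -0.4],
  [[0, 0, 0], [0, 0.7, -15], -0.4],
  [[0, 0, 0], [0, 0.7, -15], -0.4],
])

```text
clock: 27.87
position: [0.4343, 0.113, 0.1934]
ee_rot: [-1.936, -2.473, -0.0]
force: [-0.2, -0.1, -1.1]
width: 0.298
gripper_force: 0.0
```

```bash
python3 - <<'E'
from h import *
# 14 pictures viewed: check the lid numerically: bar top in wrist view, gap between box front rim and brass strip
I=cams.camera_info('wrist');im=cams.get_image('wrist');cv2.imwrite('pics/w16.png',im)
m=cv2.inRange(cv2.cvtColor(im,cv2.COLOR_BGR2HSV),(20,150,130),(32,255,255));n,l,st,ce=cv2.connectedComponentsWithStats(m)
for k in range(1,n):
    if st[k,4]>60:print(st[k],ce[k].round(1),onz(I,ce[k],.055,True).round(4),onz(I,ce[k],.036,True).round(4))
E
```

```text
[283 106   5 112 297] [285.  159.2] [0.3971 0.1324 0.055 ] [0.3958 0.1291 0.036 ]
[316 152  11  61 605] [320.6 181.6] [0.436  0.1189 0.055 ] [0.4372 0.1148 0.036 ]
[373 264   5  35  88] [375.6 280.4] [0.5232 0.0245 0.055 ] [0.53   0.0143 0.036 ]
```

```bash
python3 -c "
from cell import job
print(job.sign_off())"
```

```text
the job is handed in; nothing more can be done
None
```

The highlighter, both pens and the eraser lie in their own places, the lid is slid shut over them until it stopped at the front wall, and the job is handed in at about 28 s; no verdict came back.

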